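# Hang the lift-off cabinet door and shut it

## Robot

A 7-joint arm with a two-finger parallel gripper is mounted at the origin on the work surface. World frame = base frame: x ahead of the robot, y to its left, z up, the work surface at z = 0. Lengths are in m, angles in rad, forces in N, time in s.
With the tool pointing down it reaches from about 0.4 to 0.75 m from the base axis. Payload 19.5 kg.
Tool frame: the origin (TCP) lies at the centre of the arm's flange, where the gripper is bolted on; the fingertips stand 173 mm ahead of it and the grasp point (between the pads) lies 155 mm ahead of it; z points along the fingers, y is the line along which they close (so a half turn about z gives the same grasp; the last joint's range is limited). The gripper opens to 85 mm and grips with 20 to 120 N. Pads are 22 mm wide; open, the fingers measure 114 mm over their backs; the gripper's body (76 mm by 85 mm) begins 54 mm behind the grasp point. The pads swing forward as they close: fully open they stand 13 mm farther back than shut.
Start: joints at [-1.36, 0.707, -0.028, 1.485, 0.022, 0.951, -0.075], TCP at [0.144, 0.557, 0.405] pointing down, gripper open.
Joint ranges: [-2.71, 2.71], [-0.32, 2.16], [-1.57, 1.52], [0, 2.45], [-1.46, 4.6], [0, 2.02], [-2.83, 2.83]. Speed limits (rad/s): [1.89, 1.89, 2.57, 2.57, 3.01, 3.01, 3.01].

## Interface

Orientations are given as a unit quaternion [w, x, y, z].
In Python, from station import read_state, grab_frame, job_done, spot_in, silhouettes gives the robot as it stands.
- The arm moves only by the tool servo_tool, never from a script. Its argument "series" is a list of rows, each an object of numbers: "tx", "ty", "tz": the shift along the tool's x, y, z in units of 25 mm (1.0 is 25 mm); "yaw": the turn about the tool's z in units of 8 degrees (1.0 is 8 degrees); "fingers": the finger opening in mm, from 0 to 85.4. In form: [{"tx": .., "ty": .., "tz": .., "yaw": .., "fingers": ..}, ...]. A call has 1 to 20 rows; each row shifts and turns the commanded pose from where the row before left it, along the tool's axes as they then stand; what a row does not reach is not made up. A row lasts 1/10 s, in which the tool goes at most 50 mm and 8.59 degrees, less where a joint would pass 70% of its speed; a pose out of reach is approached as far as the arm can. A call is refused whole if a number of a shift passes 1 or a number of a turn 1, either way. A call with a gripper value outside its range is refused whole. The fingers move at their own pace and stop on an object; "grip_force" is the grip in N (left out, the last holds). Time passes only in rows, so rows that do not move let the fingers close. It gives the time, the measured TCP pose, the force, the opening and the grip force at its end, in the units of the state.
- read_state(): the state, without advancing time (a new reading comes with each control period).
- grab_frame(name): name is "scene" or "top" or "wrist"; returns a dict with "img" (400x640x3 uint8, red, green, blue), "z_map" (400x640 float32, m along the optical axis (not along the pixel's ray), 0 where there is no reading), "fovy" (degrees; the focal length in pixels is half the picture's height over the tangent of half this angle, whatever the lens; pixels are square), "cx", "cy" (the principal point, pixels), "k1" (the pictures are not rectified: a ray, as slopes to the right and down, at radius r is drawn at 1 + k1 r^2 times it, then the intrinsics apply), "R" (3x3) and "t" (3): a world point X has camera coordinates R X + t; the wrist camera has in their place "mount" (4x4, takes a point from camera to tool coordinates, whose origin is the TCP and whose axes are the flange's). Camera axes: x right, y down, z forward; pixel columns grow to the right and rows downward; lengths in m; the calibration is good to about 2 mm. A picture is of the moment at which its call begins: read the wrist's pose just before it.
- job_done(): hands the job in; it is judged then, once.
Trained networks look in a picture, given as the dict that the camera call returned (one of the last four; its "shot" number tells which), for a name from the list of things; names that differ only in an ending like _2 or _b are one class to them, and where a whole thing is asked for, a point or a joint stands for the part that bears it (a point fixed in the world has none). Each returns a list of dicts, best first, with "score" (0 to 1); they miss things now and then, are a little off and sometimes report something else, mostly with a low value. They report only what shows in the picture. A call takes as long as a camera call. They do not tell look-alikes from the thing itself.
- spot_in(picture, thing): "uv" ([column, row] in pixels, amid what is visible of it).
- silhouettes(picture, thing): "region" (400x640 bool, what is visible of it) and "uv" ([column, row] in pixels, amid what is visible of it).
The state is a dict: "t": time; "joint_positions": joint angles; "qd": joint speeds; "joint_torque": joint torques, N m; "tcp_pos": TCP position; "orientation": TCP orientation; "contact_force": force on the tool from outside, world axes, zero at the start; "ft_torque": the same for the moment, N m; "gripper_width": opening from 0.0 (shut) to 1.0 (fully open); "grasp_force": force on a finger pad.
Only numpy, scipy, OpenCV 4.12 (cv2) and the standard library are available. Lean on these libraries where they do the work, as an engineer would, in place of code of your own. Each camera call takes 0.05 s, during which the arm holds its last target. There are 200 camera calls.

## Task

The small blue cabinet door has been taken off and stands in the wooden stand. Lift it out, lower its two knuckles together onto the cabinet's two hinge pins until both are fully home, and let go so that it hangs there open; then swing it shut until the soft-close buffer is pushed right in. Work gently, never forcing the door against the cabinet, and leave the tins, jar, lantern, mug, canister and spatula where they are.

Things in the scene. Friction and masses are not known exactly. Their poses are not given: they have to be found in the camera images.
- door_leaf: Loose blue door leaf, 170 wide (its x) x 14 thick (y) x 200 high (z), 0.3 to 0.5 kg. Origin: centre of the underside, z up; x runs from hinge edge to free edge; -y is the outer face. A brass knob (18 diameter, 20 proud) sits on the outer face at x 65, z 100. Starts upright in the stand; can be pinched from above across its top edge. Two knuckles stick out beyond the hinge edge.
- knuckle_upper (a point): Centre of the lower mouth of the upper knuckle, leaf frame (-97, 0, 150) mm, axes as the leaf. Each knuckle is an upright steel tube fixed to the leaf, outer diameter 18, bore 9.4, 24 long, open at both ends; both lie on the hinge axis x -97, y 0.
- knuckle_lower (a point): Centre of the lower mouth of the lower knuckle, leaf frame (-97, 0, 30) mm, axes as the leaf.
- leaf_top (a point): Middle of the leaf's top edge (leaf frame 0, 0, 200 mm); axes as the leaf.
- stand: Fixed wooden stand, 110 (x) x 90 (y), base 12 thick; two walls 12 thick rise to 42 and leave a slot 17 wide along its x in which the leaf stands on the base, the leaf's x along the stand's x.
- cabinet: Fixed open-fronted wooden cabinet, 220 wide (y), 160 deep (x), 240 high. Origin: middle of the lower edge of its front; x points into it (the front faces -x), z up. A hung leaf points its x to cabinet -x when open at a right angle, and to cabinet -y when shut (outer face to -x); the hinge is a little stiff: it stays as left. A steel hinge plate on the front near +y carries two upright pins.
- seat_upper (a point): Centre of the upper pin's shoulder face IF the hinge plate is in its middle setting: cabinet frame (-15, 82, 180) mm, axes as the cabinet. The plate is screwed tight up to 13 mm either side of that along cabinet y; the setting is not reported: find the pins by feel or sight. x and z are exact. The shoulder is 16 in diameter, on a lug 14 high: the lower knuckle must come in from the front below it.
- seat_lower (a point): The same for the lower pin: cabinet frame (-15, 82, 60) mm, straight below the upper one and shifted with it. Each pin is 7 in diameter and rises 16 above its shoulder, its last 2 mm tapering to 6; the knuckle comes down over it and rests on the shoulder. A knuckle set down more than 12 mm off can slip past beside the pin and land on the shoulder's rim.
- buffer_face (a point): Where the soft-close buffer's white tip (12 diameter) ends when fully pushed in: cabinet frame x -8, y -72, z 205 mm, which is where the inner face of the shut leaf lies. Axes as the cabinet.
- buffer (a joint): Travel of the soft-close buffer, m: starts between 0 and 0.003 (0 = tip 15 mm proud of buffer_face towards cabinet -x), 0.015 is fully pushed in against a hard stop. Resists with about 2 N plus 60 N per m/s; it has no spring and stays where it is left. A push of 5 to 10 N on the leaf brings it fully home.
- tin_low: Lower of two stacked blue tins in the cabinet, 57 diameter x 52 high, origin under its centre.
- tin_high: Upper of the two stacked blue tins, same size, origin under its centre.
- jar: Glass jar with clip-on lid in the cabinet, 64 diameter x 97 high, origin under its centre.
- lantern: White plastic lantern shaped like a rabbit, 76 diameter x 163 high, on the worktop, origin under its centre.
- mug: Blue mug, 76 diameter x 85 high, on the worktop, origin under its centre.
- canister: White canister with wooden lid, 72 diameter x 120 high, on the worktop, origin under its centre.
- spatula: Wooden spatula, 240 long, lying on the worktop, origin under its middle.
There are look-alikes about, which are no part of the job. There is more than one size of the door_leaf; the job needs the largest.

How it is judged:
On the way:
1. both knuckles are fully home on their pins and the door hangs open, let go (x of knuckle_upper in the frame of seat_upper between -0.004 and 0.004 m and y of knuckle_upper in the frame of seat_upper between -0.016 and 0.016 m and z of knuckle_upper in the frame of seat_upper between -0.003 and 0.003 m and x of knuckle_lower in the frame of seat_lower between -0.004 and 0.004 m and y of knuckle_lower in the frame of seat_lower between -0.016 and 0.016 m and z of knuckle_lower in the frame of seat_lower between -0.003 and 0.003 m and angle between door_leaf's own z axis and vertical below 0.05 rad and angle between the x axis of door_leaf and the y axis of cabinet, either way round above 0.5 rad and contact force between the fingers and door_leaf below 0.2 N), for 0.3 s.
At the end, for the whole second after the job is handed in: Both knuckles home on the pins (within 3 mm of the shoulders' height, 4 mm fore and aft, 16 mm sideways of the middle setting), leaf upright to 0.05 rad, shut to 0.06 rad, buffer in by 12.5 mm or more, leaf released and at rest, bystanders within 30 mm of where they were (x of knuckle_upper in the frame of seat_upper between -0.004 and 0.004 m and y of knuckle_upper in the frame of seat_upper between -0.016 and 0.016 m and z of knuckle_upper in the frame of seat_upper between -0.003 and 0.003 m and x of knuckle_lower in the frame of seat_lower between -0.004 and 0.004 m and y of knuckle_lower in the frame of seat_lower between -0.016 and 0.016 m and z of knuckle_lower in the frame of seat_lower between -0.003 and 0.003 m and angle between door_leaf's own z axis and vertical below 0.05 rad and angle between the x axis of door_leaf and the y axis of cabinet, either way round below 0.06 rad and y of door_leaf in the frame of cabinet below 0.05 m and value of joint buffer above 0.0125 m and contact force between the fingers and door_leaf below 0.2 N and linear speed of door_leaf below 0.02 m/s and distance of each of tin_low, tin_high, jar, lantern, mug, canister, spatula from where it was at the start of the episode below 0.03 m); the robot touches nothing.
It fails at once if the door leaf is forced against the cabinet, its pins or the buffer with more than 30 N (contact force between door_leaf and cabinet above 30 N).
It fails at once if a bystander is pushed more than 30 mm or tipped over (distance of any of tin_low, tin_high, jar, lantern, mug, canister, spatula from where it was at the start of the episode above 0.03 m or angle between any of tin_low, tin_high, jar, lantern, mug, canister, spatula's own z axis and vertical above 0.5 rad).
It also fails if it takes over 72 s, if anything falls off the work surface, if the arm or the gripper's body presses on something with over 40 N, if the wrist force passes 120 N, or if a joint passes its speed limit or range.

## Working session

There is one attempt and no reset: what is moved stays moved. The work goes in short steps, Python scripts to look and compute and a tool call to move; the robot and the scene stay as the last step left them, time stands still between calls to the robot, and variables do not carry over. Pictures are saved under pics/ and viewed, at most 10 in all, crops included, and the job is handed in when it is done.

Besides the shell and the picture viewer there is one more tool, called after "Call:" as name(argument=value, ...), one argument or row to a line, values as JSON. servo_tool: Moves the arm, as the interface text tells. Its arguments: {"type":"object","properties":{"series":{"type":"array"},"grip_force":{"type":"number"}},"required":["series"]}

```bash
ls; mkdir -p pics; cat > h.py <<'E'
import numpy as np, cv2
from station import *
from scipy.spatial.transform import Rotation as Ro
def cam(p, st=None):
    f=200/np.tan(np.radians(p['fovy'])/2)
    if 'mount' in p and p.get('R') is None:
        M=np.array(p['mount']); q=st['orientation']; Rt=Ro.from_quat([q[1],q[2],q[3],q[0]]).as_matrix()
        Rwc=Rt@M[:3,:3]; c=Rt@M[:3,3]+np.array(st['tcp_pos'])
    else:
        Rwc=np.array(p['R']).T; c=-Rwc@np.array(p['t'])
    return f,Rwc,c
def rays(p,uv):
    f=200/np.tan(np.radians(p['fovy'])/2)
    uv=np.atleast_2d(uv).astype(float); d=(uv-[p['cx'],p['cy']])/f
    s=d.copy()
    for _ in range(10): s=d/(1+p['k1']*(s**2).sum(1,keepdims=True))
    return s
def cloud(p,st=None):
    f,R,c=cam(p,st); v,u=np.mgrid[:400,:640]
    s=rays(p,np.c_[u.ravel(),v.ravel()]); z=np.array(p['z_map']).ravel()
    X=(np.c_[s,np.ones(len(s))]*z[:,None])@R.T+c
    X[z<=0]=np.nan
    return X.reshape(400,640,3)
def proj(p,X,st=None):
    f,R,c=cam(p,st); Y=(np.atleast_2d(X)-c)@R; s=Y[:,:2]/Y[:,2:]
    s=s*(1+p['k1']*(s**2).sum(1,keepdims=True)); return s*f+[p['cx'],p['cy']]
E
cat > a.py <<'E'
from h import *
st=read_state(); print(st)
for n in ['scene','top']:
    p=grab_frame(n); cv2.imwrite(f'pics/{n}0.png',p['img'][:,:,::-1]); X=cloud(p)
    np.save(n+'.npy',X); print(n,cam(p)[2])
    for th in ['door_leaf','stand','cabinet','knuckle_upper']:
        for r in silhouettes(p,th)[:4]:
            m=np.array(r['region'])&np.isfinite(X[...,0]); P=X[m]
            print(th,round(r['score'],2),np.round(r['uv']),m.sum(),np.round(np.percentile(P,[2,50,98],axis=0),3).tolist() if len(P) else '')
E
python3 a.py
```

```text
pics
{'t': 0.0, 'joint_positions': array([-1.35968062,  0.70708205, -0.02762087,  1.48498449,  0.02198396,
        0.95091475, -0.07545658]), 'qd': array([-5.55404045e-07, -7.43958525e-04, -1.48169453e-04,  7.98252660e-04,
        6.18638543e-04,  2.47245285e-03, -3.72433984e-04]), 'joint_torque': array([-4.58998966e-05, -8.83225250e+01,  1.23468764e+00, -2.36161011e+01,
        1.68947579e-02,  6.78433469e-03, -3.05772900e-07]), 'tcp_pos': array([0.14379896, 0.55665246, 0.40424277]), 'orientation': array([-5.87191615e-05,  1.26053166e-01,  9.92023339e-01, -5.40244998e-04]), 'contact_force': array([-0.46142338,  0.58949208, -0.27896843]), 'ft_torque': array([ 0.03379876, -0.02617879, -0.05713673]), 'grasp_force': 0.0, 'gripper_width': 0.9992299681553809}
scene [ 1.06532106 -0.41394494  0.83128083]
door_leaf 0.95 [186. 244.] 1184 [[0.356, -0.302, 0.001], [0.445, -0.288, 0.094], [0.495, -0.269, 0.155]]
door_leaf 0.84 [244. 202.] 1227 [[0.377, -0.162, 0.002], [0.412, -0.101, 0.1], [0.445, -0.042, 0.154]]
door_leaf 0.61 [257. 284.] 910 [[0.585, -0.253, 0.006], [0.602, -0.204, 0.016], [0.
[... 726 characters left out ...]
49, -0.282, 0.013], [0.576, -0.194, 0.188], [0.598, -0.102, 0.216]]
door_leaf 0.74 [438. 264.] 1099 [[0.358, -0.303, 0.002], [0.431, -0.285, 0.106], [0.493, -0.271, 0.156]]
door_leaf 0.68 [361. 275.] 641 [[0.375, -0.158, 0.018], [0.408, -0.1, 0.131], [0.441, -0.045, 0.156]]
cabinet 0.55 [173. 184.] 9610 [[0.501, 0.245, 0.031], [0.607, 0.311, 0.239], [0.713, 0.408, 0.244]]
knuckle_upper 0.95 [434. 268.] 1167 [[0.355, -0.333, -0.0], [0.428, -0.285, 0.103], [0.493, -0.271, 0.156]]
knuckle_upper 0.81 [405. 204.] 1122 [[0.555, -0.282, 0.015], [0.576, -0.192, 0.194], [0.597, -0.104, 0.216]]
knuckle_upper 0.79 [361. 273.] 758 [[0.377, -0.168, -0.001], [0.409, -0.103, 0.122], [0.443, -0.045, 0.156]]
```

View both.

View pics/scene0.png

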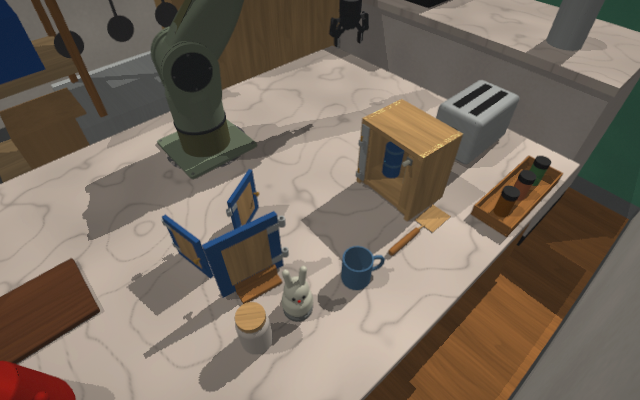

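View pics/top0.png

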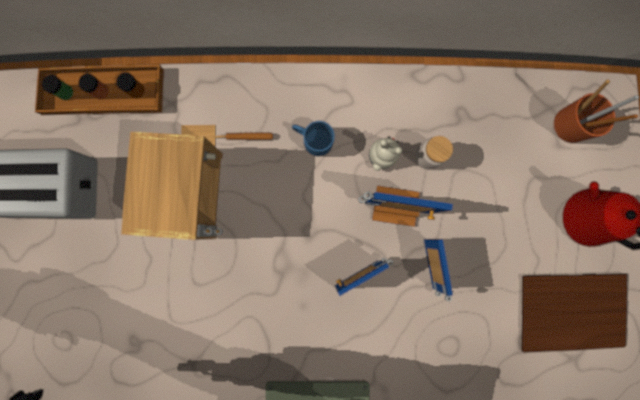

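```bash
cat > b.py <<'E'
from h import *
for n in ['scene','top']:
    X=np.load(n+'.npy'); P=X.reshape(-1,3); P=P[np.isfinite(P[:,0])]
    c=P[(P[:,2]>.233)&(P[:,2]<.25)&(P[:,1]>.2)&(P[:,1]<.45)&(P[:,0]>.45)&(P[:,0]<.78)]
    r=cv2.minAreaRect((c[:,:2]*1000).astype(np.float32)); print(n,len(c),np.median(c[:,2]),r); print(cv2.boxPoints(r))
    l=P[(P[:,2]>.19)&(P[:,2]<.23)&(P[:,1]>-.35)&(P[:,1]<-.05)&(P[:,0]>.5)&(P[:,0]<.65)]
    t=l[l[:,2]>.206]
    print(len(t),np.percentile(t[:,2],[5,50,95]),cv2.minAreaRect((t[:,:2]*1000).astype(np.float32)))
    print(cv2.boxPoints(cv2.minAreaRect((t[:,:2]*1000).astype(np.float32))))
    f=P[(P[:,2]>.05)&(P[:,2]<.2)&(P[:,1]>-.27)&(P[:,1]<-.12)&(P[:,0]>.54)&(P[:,0]<.64)]
    if len(f)>50: print('face',np.polyfit(f[:,1],f[:,0],1),len(f))
p=grab_frame('scene'); print(proj(p,[[0,0,0]]))
for th in ['tin_low','jar','lantern','mug','canister','spatula']:
    for r in spot_in(p,th)[:1]:
        u,v=np.round(r['uv']).astype(int); print(th,r['score'],X is not None,np.load('scene.npy')[v,u])
E
python3 b.py
```

```text
scene 3122 0.2412086763406171 ((608.1076049804688, 332.8523254394531), (166.93954467773438, 223.88267517089844), 86.75287628173828)
[[491.61807 255.85724]
 [715.14124 243.1759 ]
 [724.59717 409.8474 ]
 [501.07397 422.52875]]
555 [0.20755256 0.21222502 0.21433292] ((579.3731689453125, -201.2138214111328), (170.81248474121094, 19.13517189025879), 80.4395523071289)
[[ 555.75354  -283.8448  ]
 [ 574.6229   -287.02292 ]
 [ 602.9928   -118.582855]
 [ 584.1234   -115.404724]]
face [0.16031255 0.61773375] 2537
top 7729 0.2399741401399076 ((608.0877075195312, 332.2239990234375), (163.14549255371094, 221.5241241455078), 86.1582260131836)
[[492.10904 258.25577]
 [713.1354  243.41336]
 [724.0664  406.19223]
 [503.04004 421.03464]]
539 [0.20860799 0.21223596 0.21564841] ((578.1883544921875, -203.1304931640625), (171.24227905273438, 14.569663047790527), 81.64824676513672)
[[ 558.5443   -286.7855  ]
 [ 572.9595   -288.90173 ]
 [ 597.8324   -119.475494]
 [ 583.41724  -117.35925 ]]
face [0.18901244 0.60794233] 397
[[206.3736415 144.5260044]]
tin_low 0.8 True [0.57645231 0.31724795 0.07242367]
mug 0.9 True [0.72289188 0.02382506 0.00627816]
canister 0.92 True [ 0.73596193 -0.2953588   0.11824447]
spatula 0.63 True [0.74918553 0.28943728 0.00518551]
```

Call:
servo_tool(
  series=[
    {"yaw":0.96,"tz":-0.15,"fingers":60},
    {"yaw":0.96,"tz":-0.15,"fingers":60},
    {"yaw":0.96,"tz":-0.15,"fingers":60},
    {"yaw":0.96,"tz":-0.15,"fingers":60},
    {"yaw":0.96,"tz":-0.15,"fingers":60},
    {"yaw":0.96,"tz":-0.15,"fingers":60},
    {"yaw":0.96,"tz":-0.15,"fingers":60},
    {"yaw":0.96,"tz":-0.15,"fingers":60},
    {"yaw":0.96,"tz":-0.15,"fingers":60},
    {"yaw":0.96,"tz":-0.15,"fingers":60},
    {"yaw":0.95,"tz":-0.15,"fingers":60},
  ],
)

```text
$.series[0]: bad value
```

```bash
cat >> h.py <<'E'
def rt(st):
    q=st['orientation']; return Ro.from_quat([q[1],q[2],q[3],q[0]]).as_matrix()
def go(tgt,st=None):
    st=st or read_state(); R=rt(st); d=R.T@(np.array(tgt)-st['tcp_pos'])/.025
    ang=np.degrees(np.arctan2(R[1,1],R[0,1]))
    print('t',round(st['t'],2),'tcp',np.round(st['tcp_pos'],4),'toolY ang',round(ang,2),'tilt',np.round(R[:,2],4),'units',np.round(d,2),'F',np.round(st['contact_force'],2),'w',round(st['gripper_width']*85.4,1))
E
python3 -c "
from h import *
go([.50,.13,.45]); p=grab_frame('wrist'); print(p['mount'],p['fovy'],p['k1'])"
```

```text
t 0.85 tcp [0.1438 0.5567 0.4047] toolY ang 75.52 tilt [-0.e+00 -1.e-04 -1.e+00] units [-18.06 -12.96  -1.81] F [0.18 0.68 0.17] w 85.2
[[ 6.82112517e-04 -9.66264689e-01 -2.57550160e-01  6.45883104e-02]
 [ 9.99999281e-01  4.05202933e-04  1.12824135e-03 -1.00541055e-04]
 [-9.85819699e-04 -2.57550745e-01  9.66264271e-01  2.97600028e-02]
 [ 0.00000000e+00  0.00000000e+00  0.00000000e+00  1.00000000e+00]] 60.171933176632606 0.0131922798364858
```

Call:
servo_tool(
  series=[
    {"tx":0,"ty":0,"tz":-0.15,"yaw":0.96,"fingers":60},
    {"tx":0,"ty":0,"tz":-0.15,"yaw":0.96,"fingers":60},
    {"tx":0,"ty":0,"tz":-0.15,"yaw":0.96,"fingers":60},
    {"tx":0,"ty":0,"tz":-0.15,"yaw":0.96,"fingers":60},
    {"tx":0,"ty":0,"tz":-0.15,"yaw":0.96,"fingers":60},
    {"tx":0,"ty":0,"tz":-0.15,"yaw":0.96,"fingers":60},
    {"tx":0,"ty":0,"tz":-0.15,"yaw":0.96,"fingers":60},
    {"tx":0,"ty":0,"tz":-0.15,"yaw":0.96,"fingers":60},
    {"tx":0,"ty":0,"tz":-0.15,"yaw":0.96,"fingers":60},
    {"tx":0,"ty":0,"tz":-0.15,"yaw":0.96,"fingers":60},
    {"tx":0,"ty":0,"tz":-0.15,"yaw":0.95,"fingers":60},
  ],
)

```text
t: 2.0
tcp_pos: [0.1437, 0.5567, 0.4461]
orientation: [-0.0, 0.761, 0.648, -0.0]
contact_force: [0.0, 0.4, 1.4]
gripper_width: 0.704
grasp_force: 0.0
```

```bash
python3 -c "
from h import *
go([.51,.17,.45])"
```

```text
t 2.0 tcp [0.1437 0.5567 0.4461] toolY ang -9.19 tilt [-1.e-04  1.e-04 -1.e+00] units [-12.93  16.93  -0.16] F [0.04 0.43 1.38] w 60.1
```

Call:
servo_tool(
  series=[
    {"tx":-0.76,"ty":1,"tz":0,"yaw":0,"fingers":60},
    {"tx":-0.76,"ty":1,"tz":0,"yaw":0,"fingers":60},
    {"tx":-0.76,"ty":1,"tz":0,"yaw":0,"fingers":60},
    {"tx":-0.76,"ty":1,"tz":0,"yaw":0,"fingers":60},
    {"tx":-0.76,"ty":1,"tz":0,"yaw":0,"fingers":60},
    {"tx":-0.76,"ty":1,"tz":0,"yaw":0,"fingers":60},
    {"tx":-0.76,"ty":1,"tz":0,"yaw":0,"fingers":60},
    {"tx":-0.76,"ty":1,"tz":0,"yaw":0,"fingers":60},
    {"tx":-0.76,"ty":1,"tz":0,"yaw":0,"fingers":60},
    {"tx":-0.76,"ty":1,"tz":0,"yaw":0,"fingers":60},
    {"tx":-0.76,"ty":1,"tz":0,"yaw":0,"fingers":60},
    {"tx":-0.76,"ty":1,"tz":0,"yaw":0,"fingers":60},
    {"tx":-0.76,"ty":1,"tz":0,"yaw":0,"fingers":60},
    {"tx":-0.76,"ty":1,"tz":0,"yaw":0,"fingers":60},
    {"tx":-0.76,"ty":1,"tz":0,"yaw":0,"fingers":60},
    {"tx":-0.76,"ty":1,"tz":0,"yaw":0,"fingers":60},
    {"tx":-0.76,"ty":0.9,"tz":0,"yaw":0,"fingers":60},
    {"tx":0,"ty":0,"tz":0,"yaw":0,"fingers":60},
  ],
)

```text
t: 3.8
tcp_pos: [0.5131, 0.1692, 0.4459]
orientation: [0.001, 0.761, 0.649, -0.0]
contact_force: [-0.5, 0.4, 0.1]
gripper_width: 0.701
grasp_force: 0.0
```

```bash
cat > w.py <<'E'
from h import *
import sys,pickle
st=read_state(); go([.578,-.202,.45],st); p=grab_frame('wrist'); cv2.imwrite(f'pics/{sys.argv[1]}.png',p['img'][:,:,::-1])
X=cloud(p,st); pickle.dump((st,p,X),open(sys.argv[1]+'.pkl','wb'))
print('pred seat mid top',proj(p,[[.5202,.2428,.196],[.507,.2437,.196],[.533,.242,.196]],st))
E
python3 w.py w1
```

```text
t 3.8 tcp [0.5131 0.1692 0.4459] toolY ang -9.14 tilt [ 9.0e-04 -1.6e-03 -1.0e+00] units [-14.25   4.92  -0.14] F [-0.54  0.39  0.1 ] w 59.9
pred seat mid top [[312.06791301  87.66590733]
 [290.45186316  89.71979757]
 [333.0707269   85.53357375]]
```

View pics/w1.png

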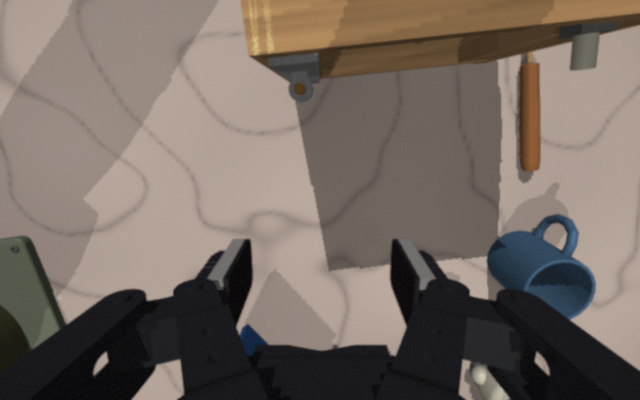

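```bash
cat > c.py <<'E'
from h import *
import pickle
st,p,X=pickle.load(open('w1.pkl','rb')); im=p['img'].astype(int)
f,R,c=cam(p,st)
sub=im[72:108,283:320]; m=(sub[...,0]-sub[...,2]>45); v,u=np.nonzero(m); print(m.sum(),u.mean()+283,v.mean()+72, u.min()+283,u.max()+283,v.min()+72,v.max()+72)
uv=[u.mean()+283,v.mean()+72]
def atz(uv,z):
    d=R@np.r_[rays(p,uv)[0],1]; return c+d*(z-c[2])/d[2]
for z in (.18,.196): print(z,atz(uv,z))
print(np.round(X[86:95:2,294:310:2,2],3)); 
# cabinet top front edge refine
P=X.reshape(-1,3);P=P[np.isfinite(P[:,0])]; t=P[(abs(P[:,2]-.24)<.006)]; print(len(t),np.median(t[:,2]))
for x in np.arange(.5,.72,.03):
    s=t[abs(t[:,0]-x)<.006]; print(round(x,2), np.round(np.percentile(s[:,1],[0,1,3]),4) if len(s) else '')
b=cv2.resize(p['img'][40:140,230:390],None,fx=5,fy=5,interpolation=cv2.INTER_CUBIC); cv2.imwrite('pics/w1c.png',b[:,:,::-1])
E
python3 c.py
```

```text
61 299.11475409836066 88.1311475409836 295 303 84 92
0.18 [0.51151901 0.24453577 0.18      ]
0.196 [0.51237221 0.24377748 0.196     ]
[[0.197 0.197 0.196 0.197 0.197 0.19  0.181 0.181]
 [0.197 0.196 0.196 0.196 0.198 0.195 0.18  0.182]
 [0.197 0.196 0.197 0.198 0.198 0.194 0.181 0.18 ]
 [0.195 0.198 0.197 0.198 0.196 0.186 0.182 0.182]
 [0.182 0.182 0.196 0.195 0.185 0.182 0.18  0.182]]
14636 0.24099270479837426
0.5 [0.2593 0.2596 0.2598]
0.53 [0.2574 0.2577 0.258 ]
0.56 [0.2553 0.2557 0.256 ]
0.59 [0.2535 0.2537 0.254 ]
0.62 [0.2519 0.252  0.2522]
0.65 [0.2497 0.2498 0.25  ]
0.68 [0.2488 0.2488 0.2488]
0.71
```

View pics/w1c.png

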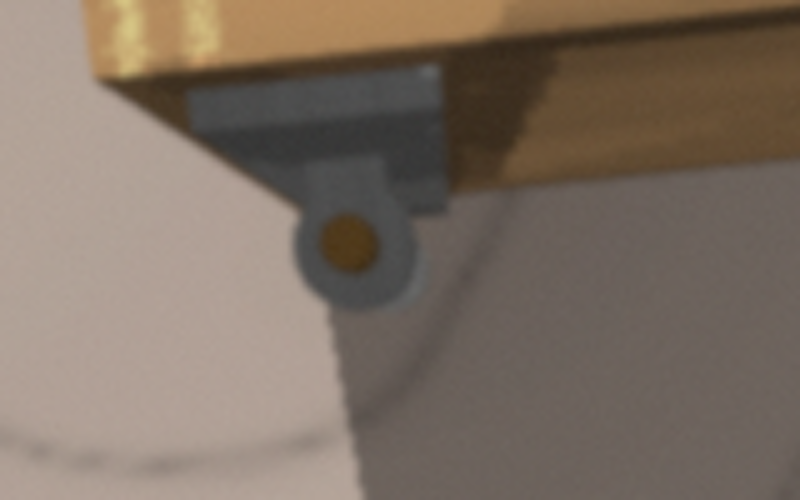

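Call:
servo_tool(
  series=[
    {"tx":-0.95,"ty":0.33,"tz":0,"yaw":0,"fingers":60},
    {"tx":-0.95,"ty":0.33,"tz":0,"yaw":0,"fingers":60},
    {"tx":-0.95,"ty":0.33,"tz":0,"yaw":0,"fingers":60},
    {"tx":-0.95,"ty":0.33,"tz":0,"yaw":0,"fingers":60},
    {"tx":-0.95,"ty":0.33,"tz":0,"yaw":0,"fingers":60},
    {"tx":-0.95,"ty":0.33,"tz":0,"yaw":0,"fingers":60},
    {"tx":-0.95,"ty":0.33,"tz":0,"yaw":0,"fingers":60},
    {"tx":-0.95,"ty":0.33,"tz":0,"yaw":0,"fingers":60},
    {"tx":-0.95,"ty":0.33,"tz":0,"yaw":0,"fingers":60},
    {"tx":-0.95,"ty":0.33,"tz":0,"yaw":0,"fingers":60},
    {"tx":-0.95,"ty":0.33,"tz":0,"yaw":0,"fingers":60},
    {"tx":-0.95,"ty":0.33,"tz":0,"yaw":0,"fingers":60},
    {"tx":-0.95,"ty":0.33,"tz":0,"yaw":0,"fingers":60},
    {"tx":-0.95,"ty":0.33,"tz":0,"yaw":0,"fingers":60},
    {"tx":-0.95,"ty":0.33,"tz":0,"yaw":0,"fingers":60},
    {"tx":0,"ty":0,"tz":0,"yaw":0,"fingers":60},
  ],
)

```text
t: 5.45
tcp_pos: [0.5784, -0.2008, 0.4457]
orientation: [0.0, 0.761, 0.649, -0.001]
contact_force: [0.4, 0.7, -0.5]
gripper_width: 0.7
grasp_force: 0.0
```

```bash
python3 w.py w2; cat > d.py <<'E'
from h import *
import pickle,sys
st,p,X=pickle.load(open(sys.argv[1]+'.pkl','rb')); zt=float(sys.argv[2])
T=(X-st['tcp_pos'])@rt(st)  # tool coords
m=np.isfinite(X[...,0])&(abs(X[...,2]-zt)<.007)&(abs(T[...,1])<.03)
r=cv2.minAreaRect((T[m][:,:2]*1000).astype(np.float32)); print(m.sum(),np.median(X[m][:,2]),r); print(cv2.boxPoints(r))
t=T[m]; k=np.polyfit(t[:,0],t[:,1],1); print('centreline y=',k,'deg',np.degrees(np.arctan(k[0])))
E
python3 d.py w2 .212
```

```text
t 5.45 tcp [ 0.5784 -0.2008  0.4457] toolY ang -9.02 tilt [-6.0e-04 -1.1e-03 -1.0e+00] units [-0.05 -0.01 -0.17] F [ 0.37  0.7  -0.48] w 59.8
pred seat mid top [[ -114.07614386 -1201.77959799]
 [ -158.46775491 -1195.96916761]
 [  -71.14912525 -1208.38207668]]
6072 0.21299043340336682 ((-0.8837051391601562, -0.0018000602722167969), (13.993387222290039, 170.82237243652344), 89.32921600341797)
[[-86.37095    -5.998095 ]
 [ 84.43972    -7.9979334]
 [ 84.60354     5.994495 ]
 [-86.20713     7.9943333]]
centreline y= [-1.12662450e-02  3.53889362e-06] deg -0.6454809783265336
```

View pics/w2.png

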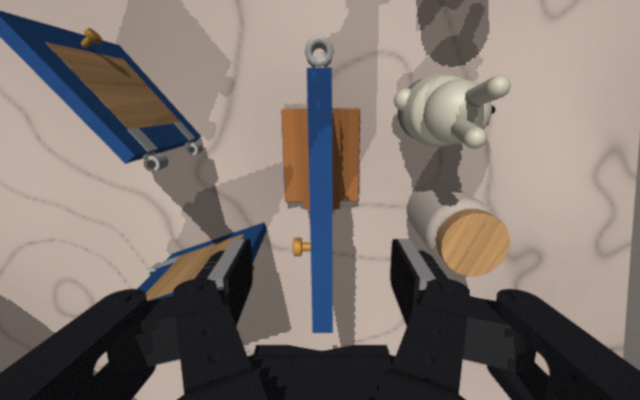

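Call:
servo_tool(
  series=[
    {"tx":-0.04,"ty":0,"tz":0.9,"yaw":-0.08,"fingers":60},
    {"tx":0,"ty":0,"tz":0.9,"yaw":0,"fingers":60},
    {"tx":0,"ty":0,"tz":0.9,"yaw":0,"fingers":60},
    {"tx":0,"ty":0,"tz":0.9,"yaw":0,"fingers":60},
    {"tx":0,"ty":0,"tz":0,"yaw":0,"fingers":30},
    {"tx":0,"ty":0,"tz":0,"yaw":0,"fingers":18},
    {"tx":0,"ty":0,"tz":0,"yaw":0,"fingers":8},
    {"tx":0,"ty":0,"tz":0,"yaw":0,"fingers":8},
    {"tx":0,"ty":0,"tz":0,"yaw":0,"fingers":8},
  ],
  grip_force=50,
)

```text
t: 6.4
tcp_pos: [0.5786, -0.1995, 0.3574]
orientation: [0.001, 0.756, 0.655, 0.001]
contact_force: [-1.5, 1.6, 6.7]
gripper_width: 0.153
grasp_force: 49.3
```

```bash
python3 w.py w3
```

```text
t 6.4 tcp [ 0.5786 -0.1995  0.3574] toolY ang -8.23 tilt [ 1.8e-03 -2.0e-04 -1.0e+00] units [-0.1 -0.  -3.7] F [-1.53  1.62  6.69] w 13.0
pred seat mid top [[ -3384.66136023 -11557.481508  ]
 [ -3760.65220687 -11454.63968554]
 [ -3025.21149622 -11693.97170064]]
```

Call:
servo_tool(
  series=[
    {"tx":0,"ty":0,"tz":-0.4,"yaw":0,"fingers":8},
    {"tx":0,"ty":0,"tz":-0.58,"yaw":0,"fingers":8},
    {"tx":0,"ty":0,"tz":-0.58,"yaw":0,"fingers":8},
    {"tx":0,"ty":0,"tz":-0.58,"yaw":0,"fingers":8},
    {"tx":0,"ty":0,"tz":-0.58,"yaw":0,"fingers":8},
    {"tx":0,"ty":0,"tz":0,"yaw":0,"fingers":8},
    {"tx":0,"ty":0,"tz":0,"yaw":0,"fingers":8},
  ],
)

```text
t: 7.15
tcp_pos: [0.5783, -0.1996, 0.4241]
orientation: [0.0, 0.756, 0.654, 0.0]
contact_force: [-0.5, 0.4, -4.9]
gripper_width: 0.155
grasp_force: 49.3
```

```bash
python3 w.py w4; cat > e.py <<'E'
from h import *
import pickle,sys
st,p,X=pickle.load(open(sys.argv[1]+'.pkl','rb'))
T=(X-st['tcp_pos'])@rt(st)
m=np.isfinite(X[...,0])&(abs(T[...,1])<.012)&(T[...,2]<.22)&(T[...,0]>.05)
v,u=np.nonzero(m); print(m.sum())
top=m&(T[...,0]<.085); z=np.median(T[top][:,2]); print('top edge z tool',z, 'median y', np.median(T[top][:,1]))
k=np.polyfit(T[top][:,0],T[top][:,1],1); print('line',k)
kn=m&(T[...,0]>.0855); P=T[kn]; print('kn',len(P),np.round(np.percentile(P,[1,50,99],axis=0),4).tolist())
print('max x of top', np.percentile(T[top][:,0],99))
b=cv2.resize(p['img'][0:120,230:390],None,fx=5,fy=5,interpolation=cv2.INTER_CUBIC); cv2.imwrite(f'pics/{sys.argv[1]}c.png',b[:,:,::-1])
E
python3 e.py w4
```

```text
t 7.15 tcp [ 0.5783 -0.1996  0.4241] toolY ang -8.24 tilt [ 2.e-04 -1.e-04 -1.e+00] units [-0.1   0.   -1.04] F [-0.55  0.44 -4.93] w 13.3
pred seat mid top [[ -211.04889823 -1574.78087204]
 [ -268.41849462 -1569.00197303]
 [ -155.69068891 -1581.91348122]]
6341
top edge z tool 0.14437054248802558 median y 0.0005682776068782859
line [6.76357278e-03 2.83088586e-05]
kn 1694 [[0.0867, -0.0078, 0.169], [0.0958, 0.0005, 0.1709], [0.1014, 0.0088, 0.1918]]
max x of top 0.08213421018856465
```

View pics/w4c.png

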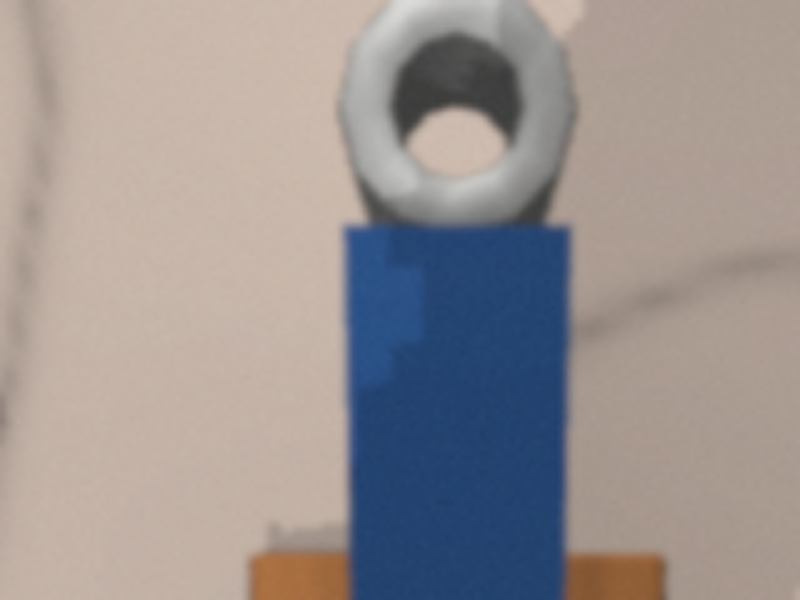

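```bash
cat > g.py <<'E'
from h import *
import pickle
st,p,X=pickle.load(open('w4.pkl','rb')); M=np.array(p['mount'])
def tool(p,uv,z):
    d=M[:3,:3]@np.r_[rays(p,uv)[0],1]; return M[:3,3]+d*(z-M[2,3])/d[2]
k=tool(p,[321.2,20.6],.1705); print('knuckle tool',k)
T=(X-st['tcp_pos'])@rt(st); m=np.isfinite(X[...,0])&(abs(T[...,1])<.006)&(abs(T[...,2]-.1444)<.008)&(abs(T[...,0])>.03)
print('pitch',np.polyfit(T[m][:,0],T[m][:,2],1),m.sum(),'x range',np.percentile(T[m][:,0],[.2,99.8]))
s1,p1,_=pickle.load(open('w1.pkl','rb'))
pt=tool(p1,[299.4,88.3],s1['tcp_pos'][2]-.196); pin=rt(s1)@pt+s1['tcp_pos']; print('pin',pin,'tool',pt)
a=np.radians(-3.7); ty=np.array([np.cos(a),np.sin(a)]); tx=np.array([-np.sin(a),np.cos(a)])
tcp=pin[:2]-k[0]*tx-k[1]*ty; print('tcp target',tcp)
E
python3 g.py
```

```text
knuckle tool [0.09455942 0.00060862 0.1705    ]
pitch [-0.00161356  0.14446529] 5996 x range [0.03012766 0.08235893]
pin [0.51251898 0.24365311 0.19587782] tool [ 0.07375781 -0.01266626  0.24989178]
tcp target [0.50580949 0.14933006]
```

Call:
servo_tool(
  series=[
    {"tx":0,"ty":0,"tz":0,"yaw":-0.28,"fingers":8},
    {"tx":0,"ty":0,"tz":0,"yaw":-0.28,"fingers":8},
    {"tx":0.4,"ty":-0.1,"tz":0,"yaw":0,"fingers":8},
    {"tx":0.8,"ty":-0.25,"tz":0,"yaw":0,"fingers":8},
    {"tx":0.8,"ty":-0.25,"tz":0,"yaw":0,"fingers":8},
    {"tx":0.8,"ty":-0.25,"tz":0,"yaw":0,"fingers":8},
    {"tx":0.8,"ty":-0.25,"tz":0,"yaw":0,"fingers":8},
    {"tx":0.8,"ty":-0.25,"tz":0,"yaw":0,"fingers":8},
    {"tx":0.8,"ty":-0.25,"tz":0,"yaw":0,"fingers":8},
    {"tx":0.8,"ty":-0.25,"tz":0,"yaw":0,"fingers":8},
    {"tx":0.8,"ty":-0.25,"tz":0,"yaw":0,"fingers":8},
    {"tx":0.8,"ty":-0.25,"tz":0,"yaw":0,"fingers":8},
    {"tx":0.8,"ty":-0.25,"tz":0,"yaw":0,"fingers":8},
    {"tx":0.8,"ty":-0.25,"tz":0,"yaw":0,"fingers":8},
    {"tx":0.8,"ty":-0.25,"tz":0,"yaw":0,"fingers":8},
    {"tx":0.8,"ty":-0.25,"tz":0,"yaw":0,"fingers":8},
    {"tx":0.8,"ty":-0.25,"tz":0,"yaw":0,"fingers":8},
    {"tx":0.8,"ty":-0.2,"tz":0,"yaw":0,"fingers":8},
    {"tx":0.4,"ty":0,"tz":0,"yaw":0,"fingers":8},
    {"tx":0,"ty":0,"tz":0,"yaw":0,"fingers":8},
  ],
)

```text
t: 9.2
tcp_pos: [0.5044, 0.1271, 0.4237]
orientation: [-0.0, 0.729, 0.684, -0.0]
contact_force: [-0.0, 0.9, -3.9]
gripper_width: 0.152
grasp_force: 49.3
```

```bash
python3 w.py w5; python3 e.py w5; cat >g2.py <<'E'
from h import *
st=read_state(); R=rt(st); pin=np.array([.5125,.2437]); k=np.array([.0945,.0006])
tcp=pin-R[:2,:2]@k; go([*tcp,st['tcp_pos'][2]],st)
E
python3 g2.py
```

```text
t 9.2 tcp [0.5044 0.1271 0.4237] toolY ang -3.69 tilt [-3.e-04  2.e-04 -1.e+00] units [-12.95   3.78  -1.06] F [-0.03  0.86 -3.93] w 13.0
pred seat mid top [[336.39263939  -0.70115231]
 [310.63627766  -0.8170614 ]
 [361.36991879  -0.77426585]]
6339
top edge z tool 0.144299191093821 median y 0.0005617610808137331
line [6.91257093e-03 1.74658783e-05]
kn 1691 [[0.0866, -0.0078, 0.1688], [0.0957, 0.0005, 0.1708], [0.1012, 0.0088, 0.1917]]
max x of top 0.08211639405519443
t 9.25 tcp [0.5046 0.1259 0.4238] toolY ang -3.76 tilt [-2.e-04 -4.e-04 -1.e+00] units [ 0.94 -0.02 -0.  ] F [ 0.34  0.08 -3.41] w 13.2
```

Call:
servo_tool(
  series=[
    {"tx":0.3,"ty":0,"tz":0,"yaw":0,"fingers":8},
    {"tx":0.3,"ty":0,"tz":0,"yaw":0,"fingers":8},
    {"tx":0.32,"ty":0,"tz":0,"yaw":0,"fingers":8},
    {"tx":0,"ty":0,"tz":0,"yaw":0,"fingers":8},
    {"tx":0,"ty":0,"tz":0,"yaw":0,"fingers":8},
  ],
)

```text
t: 9.75
tcp_pos: [0.5062, 0.1487, 0.4239]
orientation: [0.0, 0.73, 0.684, -0.0]
contact_force: [0.2, 0.1, -4.3]
gripper_width: 0.152
grasp_force: 49.3
```

```bash
python3 w.py w6; python3 e.py w6|tail -1; for i in 1 2 3 4;do python3 g2.py; done
```

```text
t 9.75 tcp [0.5062 0.1487 0.4239] toolY ang -3.76 tilt [-1.e-04 -4.e-04 -1.e+00] units [-13.81   3.79  -1.04] F [ 0.19  0.11 -4.29] w 13.0
pred seat mid top [[334.90140266  44.84029693]
 [309.98028907  44.76006457]
 [359.0679308   44.75038472]]
max x of top 0.08214286382898399
t 9.8 tcp [0.5062 0.1486 0.4239] toolY ang -3.78 tilt [-1.e-04 -4.e-04 -1.e+00] units [ 0.03 -0.02 -0.  ] F [ 0.68  0.14 -4.15] w 13.2
t 9.8 tcp [0.5062 0.1486 0.4239] toolY ang -3.78 tilt [-1.e-04 -4.e-04 -1.e+00] units [ 0.03 -0.02 -0.  ] F [ 0.68  0.14 -4.15] w 13.2
t 9.8 tcp [0.5062 0.1486 0.4239] toolY ang -3.78 tilt [-1.e-04 -4.e-04 -1.e+00] units [ 0.03 -0.02 -0.  ] F [ 0.68  0.14 -4.15] w 13.2
t 9.8 tcp [0.5062 0.1486 0.4239] toolY ang -3.78 tilt [-1.e-04 -4.e-04 -1.e+00] units [ 0.03 -0.02 -0.  ] F [ 0.68  0.14 -4.15] w 13.2
```

View pics/w6c.png

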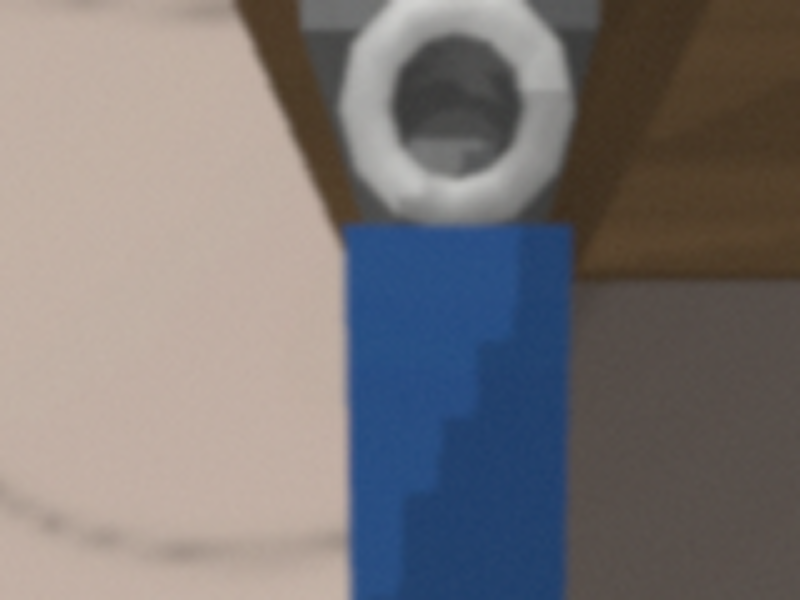

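Call:
servo_tool(
  series=[
    {"tx":0.03,"ty":-0.02,"tz":0.3,"yaw":0,"fingers":8},
    {"tx":0,"ty":0,"tz":0.3,"yaw":0,"fingers":8},
    {"tx":0,"ty":0,"tz":0.3,"yaw":0,"fingers":8},
    {"tx":0,"ty":0,"tz":0.3,"yaw":0,"fingers":8},
    {"tx":0,"ty":0,"tz":0.0,"yaw":0,"fingers":8},
    {"tx":0,"ty":0,"tz":0.04,"yaw":0,"fingers":8},
    {"tx":0,"ty":0,"tz":0.04,"yaw":0,"fingers":8},
    {"tx":0,"ty":0,"tz":0.04,"yaw":0,"fingers":8},
    {"tx":0,"ty":0,"tz":0.04,"yaw":0,"fingers":8},
    {"tx":0,"ty":0,"tz":0,"yaw":0,"fingers":8},
  ],
)

```text
t: 10.8
tcp_pos: [0.5057, 0.1495, 0.3899]
orientation: [0.0, 0.73, 0.684, -0.0]
contact_force: [0.3, 0.5, -4.1]
gripper_width: 0.152
grasp_force: 49.3
```

```bash
python3 g2.py
```

```text
t 10.8 tcp [0.5057 0.1495 0.3899] toolY ang -3.76 tilt [-1.e-04 -1.e-04 -1.e+00] units [-0.  0.  0.] F [ 0.32  0.55 -4.13] w 13.0
```

Call:
servo_tool(
  series=[
    {"tx":0,"ty":0,"tz":0.04,"yaw":0,"fingers":8},
    {"tx":0,"ty":0,"tz":0.04,"yaw":0,"fingers":8},
  ],
)

```text
t: 11.0
tcp_pos: [0.5057, 0.1496, 0.3879]
orientation: [0.0, 0.73, 0.684, 0.0]
contact_force: [-0.2, -0.6, -3.6]
gripper_width: 0.154
grasp_force: 49.3
```

Call:
servo_tool(
  series=[
    {"tx":0,"ty":0,"tz":0.04,"yaw":0,"fingers":8},
  ],
)

```text
t: 11.1
tcp_pos: [0.5057, 0.1495, 0.3869]
orientation: [0.0, 0.73, 0.684, -0.0]
contact_force: [-0.7, -0.2, -4.3]
gripper_width: 0.149
grasp_force: 49.3
```

Call:
servo_tool(
  series=[
    {"tx":0,"ty":0,"tz":0.04,"yaw":0,"fingers":8},
  ],
)

```text
t: 11.2
tcp_pos: [0.5057, 0.1495, 0.3859]
orientation: [0.0, 0.73, 0.683, -0.0]
contact_force: [0.4, 0.2, -4.0]
gripper_width: 0.159
grasp_force: 49.3
```

Call:
servo_tool(
  series=[
    {"tx":0,"ty":0,"tz":0.04,"yaw":0,"fingers":8},
    {"tx":0,"ty":0,"tz":0.04,"yaw":0,"fingers":8},
  ],
)

```text
t: 11.4
tcp_pos: [0.5057, 0.1496, 0.3839]
orientation: [0.0, 0.73, 0.684, -0.0]
contact_force: [0.2, -0.2, -4.9]
gripper_width: 0.153
grasp_force: 49.3
```

Call:
servo_tool(
  series=[
    {"tx":0,"ty":0,"tz":0.04,"yaw":0,"fingers":8},
    {"tx":0,"ty":0,"tz":0.04,"yaw":0,"fingers":8},
  ],
)

```text
t: 11.6
tcp_pos: [0.5057, 0.1496, 0.3819]
orientation: [0.0, 0.73, 0.684, -0.0]
contact_force: [-0.5, -0.7, -5.1]
gripper_width: 0.154
grasp_force: 49.3
```

Call:
servo_tool(
  series=[
    {"tx":0,"ty":0,"tz":0.04,"yaw":0,"fingers":8},
    {"tx":0,"ty":0,"tz":0.04,"yaw":0,"fingers":8},
  ],
)

```text
t: 11.8
tcp_pos: [0.5057, 0.1495, 0.3799]
orientation: [0.0, 0.73, 0.684, -0.0]
contact_force: [-0.9, 0.3, -3.9]
gripper_width: 0.155
grasp_force: 49.3
```

Call:
servo_tool(
  series=[
    {"tx":0,"ty":0,"tz":0.04,"yaw":0,"fingers":8},
    {"tx":0,"ty":0,"tz":0.04,"yaw":0,"fingers":8},
    {"tx":0,"ty":0,"tz":0.04,"yaw":0,"fingers":8},
  ],
)

```text
t: 12.1
tcp_pos: [0.5057, 0.1495, 0.3769]
orientation: [0.0, 0.73, 0.684, -0.0]
contact_force: [0.3, 0.6, -4.8]
gripper_width: 0.153
grasp_force: 49.3
```

Call:
servo_tool(
  series=[
    {"tx":0,"ty":0,"tz":0.04,"yaw":0,"fingers":8},
  ],
)

```text
t: 12.2
tcp_pos: [0.5057, 0.1495, 0.3759]
orientation: [0.0, 0.73, 0.683, -0.0]
contact_force: [0.3, -0.3, -4.0]
gripper_width: 0.153
grasp_force: 49.3
```

Call:
servo_tool(
  series=[
    {"tx":0,"ty":0,"tz":0.02,"yaw":0,"fingers":8},
  ],
)

```text
t: 12.3
tcp_pos: [0.5057, 0.1495, 0.3753]
orientation: [0.0, 0.73, 0.684, -0.0]
contact_force: [0.3, 0.8, -3.3]
gripper_width: 0.157
grasp_force: 49.3
```

Call:
servo_tool(
  series=[
    {"tx":0,"ty":0,"tz":0.02,"yaw":0,"fingers":8},
  ],
)

```text
t: 12.4
tcp_pos: [0.5057, 0.1494, 0.375]
orientation: [0.0, 0.73, 0.683, -0.0]
contact_force: [-0.9, -2.3, 1.4]
gripper_width: 0.154
grasp_force: 50.1
```

Call:
servo_tool(
  series=[
    {"tx":0,"ty":0,"tz":0,"yaw":0,"fingers":20},
    {"tx":0,"ty":0,"tz":0,"yaw":0,"fingers":35},
    {"tx":0,"ty":0,"tz":0,"yaw":0,"fingers":45},
    {"tx":0,"ty":0,"tz":0,"yaw":0,"fingers":45},
    {"tx":0,"ty":0,"tz":0,"yaw":0,"fingers":45},
    {"tx":0,"ty":0,"tz":0,"yaw":0,"fingers":45},
    {"tx":0,"ty":0,"tz":0,"yaw":0,"fingers":45},
  ],
)

```text
t: 13.1
tcp_pos: [0.5057, 0.1495, 0.375]
orientation: [0.0, 0.73, 0.683, -0.0]
contact_force: [-0.5, 0.1, -0.2]
gripper_width: 0.527
grasp_force: 0.0
```

```bash
python3 w.py w7; python3 e.py w7; python3 - <<'E'
from h import *
p=grab_frame('scene'); cv2.imwrite('pics/s2.png',cv2.resize(p['img'][60:260,230:480],None,fx=3,fy=3)[:,:,::-1])
X=cloud(p); P=X.reshape(-1,3)
E
```

```text
t 13.1 tcp [0.5057 0.1495 0.375 ] toolY ang -3.77 tilt [ 0.e+00 -1.e-04 -1.e+00] units [-13.84   3.81  -3.  ] F [-0.54  0.08 -0.24] w 45.0
pred seat mid top [[340.73934273  26.9203264 ]
 [307.22141657  26.81859018]
 [373.2503977   26.7774738 ]]
6687
top edge z tool 0.1445665234788732 median y 0.0005602188960629886
line [0.0015656  0.00033519]
kn 2320 [[0.0857, -0.0115, 0.1685], [0.0951, 0.0005, 0.171], [0.1057, 0.0115, 0.2096]]
max x of top 0.08462906658197379
```

View pics/s2.png

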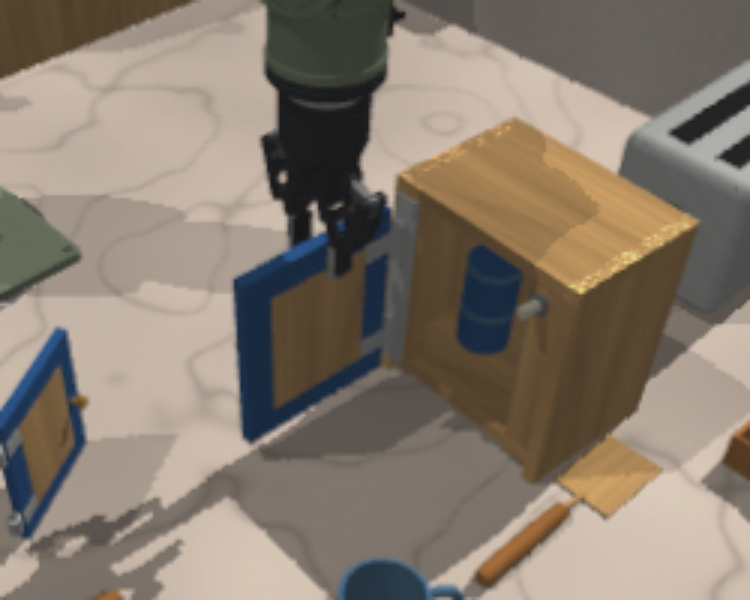

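Call:
servo_tool(
  series=[
    {"tx":0,"ty":0,"tz":-0.6,"yaw":0,"fingers":45},
    {"tx":0,"ty":0,"tz":-0.6,"yaw":0,"fingers":45},
    {"tx":0,"ty":0,"tz":-0.6,"yaw":0,"fingers":45},
    {"tx":0,"ty":0,"tz":-0.6,"yaw":0,"fingers":45},
    {"tx":-0.47,"ty":-0.45,"tz":0,"yaw":0,"fingers":0},
    {"tx":-0.47,"ty":-0.45,"tz":0,"yaw":0,"fingers":0},
    {"tx":-0.47,"ty":-0.45,"tz":0,"yaw":0,"fingers":0},
    {"tx":0,"ty":0,"tz":0,"yaw":0,"fingers":0},
    {"tx":0,"ty":0,"tz":0,"yaw":0,"fingers":0},
    {"tx":0,"ty":0,"tz":0.67,"yaw":0,"fingers":0},
    {"tx":0,"ty":0,"tz":0.67,"yaw":0,"fingers":0},
    {"tx":0,"ty":0,"tz":0.67,"yaw":0,"fingers":0},
    {"tx":0,"ty":0,"tz":0.67,"yaw":0,"fingers":0},
    {"tx":0,"ty":0,"tz":0,"yaw":0,"fingers":0},
  ],
)

```text
t: 14.6
tcp_pos: [0.4699, 0.117, 0.3664]
orientation: [-0.001, 0.73, 0.684, -0.001]
contact_force: [0.7, 0.0, 0.8]
gripper_width: 0.005
grasp_force: 0.0
```

```bash
cat > arc.py <<'E'
from h import *
st=read_state(); go([.5,.15,.368],st); R=rt(st); c=(R.T@(np.r_[.5125,.2437,0]-st['tcp_pos']))[:2]*-1000
print('finger rel pin',c)
prev=c
for th in range(0,86,7):
    t=np.radians(th); s=130+15*th/90; r=7+11*np.sin(t)+14.5*np.cos(t)
    q=np.array([-s*np.cos(t)-r*np.sin(t), s*np.sin(t)-r*np.cos(t)]); print(th,q.round(1),((q-prev)/25).round(2)); prev=q
E
python3 arc.py
```

```text
t 14.6 tcp [0.4699 0.117  0.3664] toolY ang -3.74 tilt [-2.5e-03 -8.0e-04 -1.0e+00] units [ 1.4   1.12 -0.07] F [0.67 0.04 0.83] w 0.4
finger rel pin [-129.56250726  -35.17300512]
0 [-130.   -21.5] [-0.02  0.55]
7 [-133.    -6.6] [-0.12  0.6 ]
14 [-134.1    9. ] [-0.05  0.62]
21 [-133.4   25. ] [0.03 0.64]
28 [-130.6   41.2] [0.11 0.65]
35 [-125.7   57.3] [0.2  0.64]
42 [-118.6   73. ] [0.28 0.63]
49 [-109.4   88. ] [0.37 0.6 ]
56 [-98. 102.] [0.45 0.56]
63 [-84.6 114.6] [0.54 0.5 ]
70 [-69.4 125.5] [0.61 0.44]
77 [-52.6 134.5] [0.67 0.36]
84 [-34.4 141.2] [0.73 0.27]
```

Call:
servo_tool(
  series=[
    {"tx":-0.01,"ty":0.25,"tz":0,"yaw":0,"fingers":0},
    {"tx":-0.01,"ty":0.3,"tz":0,"yaw":0,"fingers":0},
    {"tx":-0.06,"ty":0.3,"tz":0,"yaw":0,"fingers":0},
    {"tx":-0.06,"ty":0.3,"tz":0,"yaw":0,"fingers":0},
    {"tx":-0.03,"ty":0.31,"tz":0,"yaw":0,"fingers":0},
    {"tx":-0.02,"ty":0.31,"tz":0,"yaw":0,"fingers":0},
    {"tx":0.01,"ty":0.32,"tz":0,"yaw":0,"fingers":0},
    {"tx":0.02,"ty":0.32,"tz":0,"yaw":0,"fingers":0},
  ],
)

```text
t: 15.4
tcp_pos: [0.5303, 0.1086, 0.3679]
orientation: [0.0, 0.73, 0.683, -0.0]
contact_force: [0.3, 0.1, -0.5]
gripper_width: 0.003
grasp_force: 0.1
```

```bash
cat > ang.py <<'E'
from h import *
st=read_state(); R=rt(st); cl=[]
for n in ['wrist','top','scene']:
    p=grab_frame(n); X=cloud(p,st if n=='wrist' else None)
    for r in silhouettes(p,'door_leaf')[:4]:
        m=np.array(r['region'])&(abs(X[...,2]-.2304)<.006)&(X[...,1]>.03)&(X[...,1]<.26)&(X[...,0]>.48)
        if m.sum()<60: continue
        P=(X[m]-st['tcp_pos'])@R; P=P[:,:2]; c=np.median(P,0); d=np.linalg.svd(P-c,full_matrices=False)[2][0]
        rc=cv2.minAreaRect((P*1000).astype(np.float32))
        print(n,m.sum(),round(r['score'],2),'theta',np.degrees(np.arctan2(abs(d[1]),-d[0]*np.sign(d[1]))).round(1),'centre rel tcp mm',np.round(rc[0],1),np.round(rc[1],1))
import arc
E
python3 ang.py
```

```text
wrist 13378 0.78 theta 20.9 centre rel tcp mm [47.9  6.5] [ 14.4 101.1]
scene 204 0.63 theta 21.5 centre rel tcp mm [42.3 13.2] [ 15.1 170.6]
t 15.7 tcp [0.5294 0.1087 0.368 ] toolY ang -3.76 tilt [-2.e-04 -1.e-04 -1.e+00] units [ 1.57 -1.28 -0.  ] F [-0.21 -0.07  0.12] w 0.2
finger rel pin [-133.64136847   25.62577429]
0 [-130.   -21.5] [ 0.15 -1.89]
7 [-133.    -6.6] [-0.12  0.6 ]
14 [-134.1    9. ] [-0.05  0.62]
21 [-133.4   25. ] [0.03 0.64]
28 [-130.6   41.2] [0.11 0.65]
35 [-125.7   57.3] [0.2  0.64]
42 [-118.6   73. ] [0.28 0.63]
49 [-109.4   88. ] [0.37 0.6 ]
56 [-98. 102.] [0.45 0.56]
63 [-84.6 114.6] [0.54 0.5 ]
70 [-69.4 125.5] [0.61 0.44]
77 [-52.6 134.5] [0.67 0.36]
84 [-34.4 141.2] [0.73 0.27]
```

Call:
servo_tool(
  series=[
    {"tx":0.05,"ty":0.32,"tz":0,"yaw":0,"fingers":0},
    {"tx":0.06,"ty":0.33,"tz":0,"yaw":0,"fingers":0},
    {"tx":0.1,"ty":0.32,"tz":0,"yaw":0,"fingers":0},
    {"tx":0.1,"ty":0.32,"tz":0,"yaw":0,"fingers":0},
    {"tx":0.14,"ty":0.32,"tz":0,"yaw":0,"fingers":0},
    {"tx":0.14,"ty":0.31,"tz":0,"yaw":0,"fingers":0},
    {"tx":0.18,"ty":0.3,"tz":0,"yaw":0,"fingers":0},
    {"tx":0.19,"ty":0.3,"tz":0,"yaw":0,"fingers":0},
    {"tx":0.22,"ty":0.28,"tz":0,"yaw":0,"fingers":0},
    {"tx":0.23,"ty":0.28,"tz":0,"yaw":0,"fingers":0},
    {"tx":0.27,"ty":0.25,"tz":0,"yaw":0,"fingers":0},
    {"tx":0.27,"ty":0.25,"tz":0,"yaw":0,"fingers":0},
    {"tx":0.3,"ty":0.22,"tz":0,"yaw":0,"fingers":0},
    {"tx":0.31,"ty":0.22,"tz":0,"yaw":0,"fingers":0},
    {"tx":0,"ty":0,"tz":0,"yaw":0,"fingers":0},
  ],
)

```text
t: 17.2
tcp_pos: [0.6345, 0.1668, 0.3676]
orientation: [-0.0, 0.73, 0.684, 0.0]
contact_force: [-0.3, -0.3, 0.1]
gripper_width: 0.001
grasp_force: 0.0
```

```bash
python3 ang.py
```

```text
wrist 21073 0.79 theta 71.0 centre rel tcp mm [ 35.7 -26.4] [ 15.2 158. ]
t 17.5 tcp [0.634  0.1656 0.3681] toolY ang -3.78 tilt [ 0.e+00 -2.e-04 -1.e+00] units [-0.97 -5.31  0.  ] F [ 0.27  0.4  -0.98] w 0.1
finger rel pin [-70.01672032 126.39601384]
0 [-130.   -21.5] [-2.4  -5.92]
7 [-133.    -6.6] [-0.12  0.6 ]
14 [-134.1    9. ] [-0.05  0.62]
21 [-133.4   25. ] [0.03 0.64]
28 [-130.6   41.2] [0.11 0.65]
35 [-125.7   57.3] [0.2  0.64]
42 [-118.6   73. ] [0.28 0.63]
49 [-109.4   88. ] [0.37 0.6 ]
56 [-98. 102.] [0.45 0.56]
63 [-84.6 114.6] [0.54 0.5 ]
70 [-69.4 125.5] [0.61 0.44]
77 [-52.6 134.5] [0.67 0.36]
84 [-34.4 141.2] [0.73 0.27]
```

Call:
servo_tool(
  series=[
    {"tx":0.22,"ty":0.12,"tz":0,"yaw":0,"fingers":0},
    {"tx":0.22,"ty":0.12,"tz":0,"yaw":0,"fingers":0},
    {"tx":0.22,"ty":0.12,"tz":0,"yaw":0,"fingers":0},
    {"tx":0.2,"ty":0.08,"tz":0,"yaw":0,"fingers":0},
    {"tx":0.2,"ty":0.08,"tz":0,"yaw":0,"fingers":0},
    {"tx":0.15,"ty":0.06,"tz":0,"yaw":0,"fingers":0},
    {"tx":0.1,"ty":0.04,"tz":0,"yaw":0,"fingers":0},
    {"tx":0.08,"ty":0.02,"tz":0,"yaw":0,"fingers":0},
    {"tx":0.08,"ty":0.02,"tz":0,"yaw":0,"fingers":0},
    {"tx":0.08,"ty":0.02,"tz":0,"yaw":0,"fingers":0},
    {"tx":0.08,"ty":0.02,"tz":0,"yaw":0,"fingers":0},
  ],
)

```text
t: 18.6
tcp_pos: [0.6542, 0.2053, 0.368]
orientation: [0.0, 0.73, 0.683, -0.0]
contact_force: [-3.0, -2.7, 0.9]
gripper_width: -0.001
grasp_force: 1.6
```

```bash
python3 ang.py|head -4
```

```text
scene 110 0.78 theta 86.3 centre rel tcp mm [ 20.9 -44.2] [ 16.3 169. ]
t 18.9 tcp [0.6542 0.2054 0.3679] toolY ang -3.77 tilt [-0. -0. -1.] units [-2.62 -6.01 -0.  ] F [-1.14 -1.   -0.2 ] w -0.1
finger rel pin [-28.94948155 143.91603728]
0 [-130.   -21.5] [-4.04 -6.62]
```

Call:
servo_tool(
  series=[
    {"tx":0.06,"ty":0,"tz":0,"yaw":0,"fingers":0},
    {"tx":0.06,"ty":0,"tz":0,"yaw":0,"fingers":0},
    {"tx":0.06,"ty":0,"tz":0,"yaw":0,"fingers":0},
    {"tx":0.06,"ty":0,"tz":0,"yaw":0,"fingers":0},
  ],
)

```text
t: 19.3
tcp_pos: [0.6548, 0.2114, 0.368]
orientation: [0.0, 0.73, 0.683, 0.0]
contact_force: [2.7, -2.8, 0.9]
gripper_width: -0.006
grasp_force: 1.7
```

Call:
servo_tool(
  series=[
    {"tx":0.04,"ty":0,"tz":0,"yaw":0,"fingers":0},
    {"tx":0.04,"ty":0,"tz":0,"yaw":0,"fingers":0},
  ],
)

```text
t: 19.5
tcp_pos: [0.6548, 0.2135, 0.368]
orientation: [0.0, 0.73, 0.684, 0.0]
contact_force: [1.7, -3.2, 1.4]
gripper_width: -0.001
grasp_force: 1.5
```

Call:
servo_tool(
  series=[
    {"tx":0.03,"ty":0,"tz":0,"yaw":0,"fingers":0},
  ],
)

```text
t: 19.6
tcp_pos: [0.6548, 0.2143, 0.368]
orientation: [0.0, 0.73, 0.684, 0.0]
contact_force: [1.8, -3.6, 0.1]
gripper_width: -0.002
grasp_force: 1.4
```

Call:
servo_tool(
  series=[
    {"tx":0.03,"ty":0,"tz":0,"yaw":0,"fingers":0},
  ],
)

```text
t: 19.7
tcp_pos: [0.6548, 0.2149, 0.368]
orientation: [0.0, 0.73, 0.683, 0.0]
contact_force: [1.5, -4.0, 0.3]
gripper_width: 0.003
grasp_force: 1.5
```

Call:
servo_tool(
  series=[
    {"tx":0.03,"ty":0,"tz":0,"yaw":0,"fingers":0},
  ],
)

```text
t: 19.8
tcp_pos: [0.6549, 0.2157, 0.368]
orientation: [0.0, 0.73, 0.683, -0.0]
contact_force: [1.8, -2.3, 0.6]
gripper_width: -0.002
grasp_force: 1.5
```

Call:
servo_tool(
  series=[
    {"tx":0.02,"ty":0,"tz":0,"yaw":0,"fingers":0},
  ],
)

```text
t: 19.9
tcp_pos: [0.6549, 0.2162, 0.368]
orientation: [0.0, 0.73, 0.684, -0.0]
contact_force: [2.7, -3.0, 1.0]
gripper_width: -0.002
grasp_force: 1.4
```

Call:
servo_tool(
  series=[
    {"tx":0.02,"ty":0,"tz":0,"yaw":0,"fingers":0},
  ],
)

```text
t: 20.0
tcp_pos: [0.655, 0.2167, 0.368]
orientation: [0.0, 0.73, 0.683, -0.0]
contact_force: [3.0, -2.3, 1.3]
gripper_width: 0.002
grasp_force: 1.4
```

```bash
python3 ang.py|head -3
```

```text
wrist 18357 0.7 theta 89.6 centre rel tcp mm [ 18.1 -34.3] [ 15.7 150. ]
scene 135 0.73 theta 90.5 centre rel tcp mm [ 16.7 -44.5] [ 15.7 170.6]
scene 125 0.39 theta 90.7 centre rel tcp mm [ 28.2 -53.2] [220.4  23. ]
```

Call:
servo_tool(
  series=[
    {"tx":0.02,"ty":0,"tz":0,"yaw":0,"fingers":0},
  ],
)

```text
t: 20.4
tcp_pos: [0.6549, 0.2171, 0.3679]
orientation: [0.0, 0.73, 0.683, -0.0]
contact_force: [1.1, -4.2, 0.4]
gripper_width: 0.003
grasp_force: 2.3
```

Call:
servo_tool(
  series=[
    {"tx":0.02,"ty":0,"tz":0,"yaw":0,"fingers":0},
  ],
)

```text
t: 20.5
tcp_pos: [0.655, 0.2172, 0.3679]
orientation: [0.0, 0.73, 0.683, -0.0]
contact_force: [-0.7, -7.6, 1.1]
gripper_width: -0.001
grasp_force: 3.6
```

Call:
servo_tool(
  series=[
    {"tx":0.02,"ty":0,"tz":0,"yaw":0,"fingers":0},
  ],
)

```text
t: 20.6
tcp_pos: [0.6551, 0.2174, 0.3679]
orientation: [0.0, 0.73, 0.683, -0.001]
contact_force: [-1.4, -9.9, 2.7]
gripper_width: 0.002
grasp_force: 4.7
```

Call:
servo_tool(
  series=[
    {"tx":-0.04,"ty":0,"tz":0,"yaw":0,"fingers":0},
    {"tx":-0.3,"ty":0,"tz":0,"yaw":0,"fingers":0},
    {"tx":-0.6,"ty":0,"tz":0,"yaw":0,"fingers":0},
    {"tx":-0.8,"ty":0,"tz":0,"yaw":0,"fingers":0},
    {"tx":-0.8,"ty":0,"tz":0,"yaw":0,"fingers":0},
    {"tx":-0.8,"ty":0,"tz":0,"yaw":0,"fingers":0},
    {"tx":0,"ty":0,"tz":0,"yaw":0,"fingers":0},
    {"tx":0,"ty":0,"tz":0,"yaw":0,"fingers":0},
  ],
)

```text
t: 21.4
tcp_pos: [0.6495, 0.134, 0.3681]
orientation: [-0.0, 0.73, 0.683, 0.0]
contact_force: [0.9, 0.5, -0.5]
gripper_width: 0.001
grasp_force: 0.0
```

```bash
python3 ang.py|head -4; python3 - <<'E'
from h import *
p=grab_frame('scene'); cv2.imwrite('pics/s3.png',cv2.resize(p['img'][60:260,230:480],None,fx=3,fy=3)[:,:,::-1])
E
```

```text
wrist 5885 0.98 theta 89.5 centre rel tcp mm [ 92.3 -26.6] [  5. 134.]
scene 119 0.58 theta 87.8 centre rel tcp mm [97.   3.9] [16.4 74. ]
t 21.7 tcp [0.6495 0.1352 0.3679] toolY ang -3.73 tilt [-1.e-04 -0.e+00 -1.e+00] units [ 0.2  -6.01 -0.01] F [-0.48 -0.49  0.53] w -0.1
finger rel pin [-99.3722938 143.7117597]
```

View pics/s3.png

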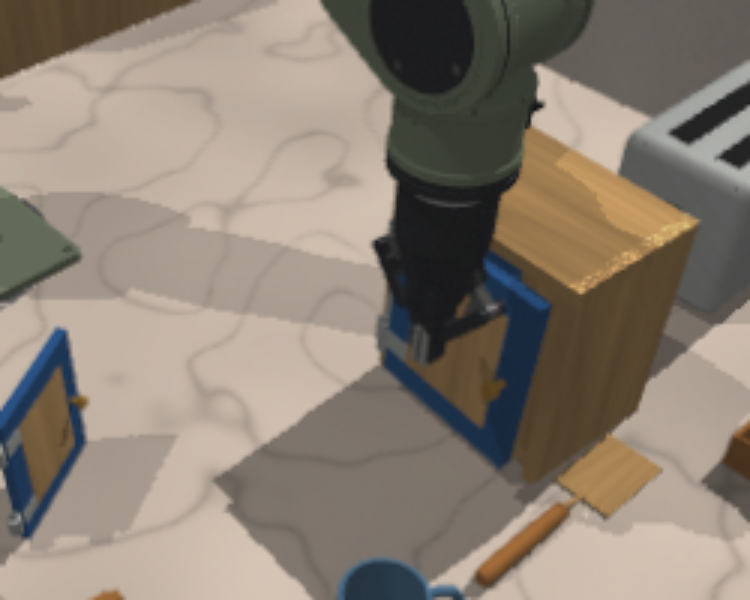

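The picture shows the door flush on the cabinet front, with its knob at crop (490,388). The gripper stands clear and the mug and spatula are where they were.

```bash
python3 -c "
from station import *
print(job_done())"
```

```text
the job is handed in; nothing more can be done
None
```

The door is hung on both hinge pins and swung shut, with the buffer pushed in to its stop, and the job is handed in at about 22 s of the 72 s allowed; no verdict came back.

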